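# Clip the biscuit canister shut

### The job

The black biscuit canister on the coffee bar has been left open: push its hinged lid right down onto the mouth, then push the clasp lever at its front down past its stiff point, so that it snaps over flat against the canister and the wire bail clamps the lid. The canister stays standing where it is - push, do not lift or drag it - and nothing else on the counter is disturbed.

Things in the scene. Friction and masses are not known exactly. Their poses are not given: they have to be found in the camera images.
- canister: black round biscuit tin with a clip-top, about 1 kg, loose on the counter: 116 mm across, mouth 138 mm up. Origin at the centre of its underside, z up; its -x axis points out through the clasp (its front), +x through the lid's hinge (its back). Sideways pushes over about 4 N can make it slide or tip
- lid_hinge (a point): middle of the lid's hinge line, which runs along the canister's y axis: 64 mm behind the canister's centre, 141 mm up
- lid (a joint): angle of the lid about its hinge, rad: 0 = flat down on the mouth (closed), 1.15 to 1.55 at the start = standing up, 1.75 = fully open. The hinge is stiff: the lid stays at any angle it is left at and has to be pushed all the way (1 to 2 N at its rim)
- lid_middle (a point): centre of the outer (top) face of the steel lid, a disc 122 mm across and 12 mm thick with a white seal underneath; 64 mm from the hinge line. When the lid stands up this face looks backwards, away from the clasp; shut, it is 151 mm above the counter
- lid_front (a point): the lid's edge farthest from the hinge (122 mm from it), on the outer face: the highest point when the lid stands up, the front edge when it is shut. A catch 16 mm wide sticks out 13 mm farther there
- lever_pivot (a point): middle of the clasp lever's pivot line, which runs along the canister's y axis: 70 mm in front of the canister's centre, 113 mm up
- clasp (a joint): angle of the clasp lever, rad: 0 = raised, sticking out and up at about 50 degrees; grows as it swings out and down (level at 0.93); 2.5 = flat against the canister. A spring holds it at either end: pushing its end takes 1 to 2 N at first, about 5 N midway, nothing at centre (1.45), and from there it snaps on to 2.5 by itself; let go earlier it springs back up
- lever_end (a point): middle of the red rolled end (8 mm thick, 26 mm wide) of the steel lever (22 mm wide), 60 mm from its pivot; its upper face is the one to push. A wire bail on side links, 37 mm wide, stands up beside it on the lid's side; it swings over the lid's catch as the lever goes down, but catches it only if the lid is shut
- shut_canister: a second clip-top canister of the same make (122 mm wide, 151 mm tall), cream-white, already clipped shut; origin at the centre of its underside; to be left alone
- milk_jug: small steel milk jug, 88 mm wide, 105 mm tall, with a wire handle; origin at the centre of its underside; a bystander
- espresso_cup: small white cup with a handle, 64 mm wide, 58 mm tall, standing between the canisters; origin at the centre of its underside; a bystander
- cappuccino_cup: blue cup with a handle, 90 mm wide, 65 mm tall; origin at the centre of its underside; a bystander
- tamper: dark steel coffee tamper, 58 mm wide, 87 mm tall, on a black rubber mat at the back; origin at the centre of its underside; a bystander
- milk_carton: red and white milk carton, 70 x 70 mm, 216 mm tall, at the back; origin at the centre of its underside; a bystander
- sugar_pot: white pot with a steel lid, 74 mm wide, 113 mm tall, at the back; origin at the centre of its underside; a bystander
Not all that is in view belongs to the job. Leave any blue or turquoise look-alike of the canister alone.

How it is judged:
By the outcome, as a careful person would: the job done as asked, in the order asked, and still so for the second after the job is handed in, with the robot touching nothing.
It also fails if it takes over 48 s, if anything falls off the work surface, if the arm or the gripper's body presses on something with over 40 N, if the wrist force passes 120 N, or if a joint passes its speed limit or range.

### The arm

A 6-joint arm with a two-finger parallel gripper is mounted at the origin on the work surface. World frame = base frame: x ahead of the robot, y to its left, z up, the work surface at z = 0. Lengths are in m, angles in degrees, forces in N, time in s.
With the tool pointing down it reaches from about 0.35 to 0.725 m from the base axis. Payload 4.3 kg.
Tool frame: the origin (TCP) lies midway between the tips of the shut fingers; the grasp point (between the pads) lies 19 mm behind it; z points along the fingers, y is the line along which they close (so a half turn about z gives the same grasp; the last joint's range is limited). The gripper opens to 85 mm and grips with 20 to 120 N. Pads are 22 mm wide; open, the fingers measure 114 mm over their backs; the gripper's body (76 mm by 85 mm) begins 54 mm behind the grasp point. The pads swing forward as they close: fully open they stand 13 mm farther back than shut.
Start: joints at [69.597, 21.618, 4.641, 73.018, 0, 83.68], TCP at [0.14, 0.558, 0.231] pointing down, gripper open.
Joint ranges: [-156.06, 156.06], [-48.1, 94.91], [-58.44, 69.94], [-101.28, 121.22], [-78.64, 73.56], [-180, 180]. Speed limits (degrees/s): [147.25, 147.25, 180, 180, 180, 180].

### API

Orientations are given as a 3x3 rotation matrix whose columns are the frame's x, y, z axes.
In Python, from plant import env gives the robot as it stands.
- The arm moves only by the shell command python3 -m crank 'ROWS' [FORCE]. ROWS is JSON, a list of rows, each an object of numbers: "ax", "ay", "az": the turn, a rotation vector about the tool's x, y, z in degrees; "dx", "dy", "dz": the shift along the tool's x, y, z in cm; "grip": the opening, from 0 (shut) to 1 (fully open). In form: [{"ax": .., "ay": .., "az": .., "dx": .., "dy": .., "dz": .., "grip": ..}, ...]. A call has exactly 5 rows; each row is the pose to reach, as a shift and turn from the pose commanded when the call began, along the tool's axes at that moment; what a row does not reach only later rows make up. A row lasts 1/8 s, in which the tool goes at most 62.5 mm and 10.7 degrees, less where a joint would pass 70% of its speed; a pose out of reach is approached as far as the arm can. A call with a gripper value outside its range is refused whole. The fingers move at their own pace and stop on an object; FORCE is the grip in N (left out, the last holds). Time passes only in rows, so rows that repeat a pose let the fingers close, or fill a call up. It gives the time, the measured TCP pose, the force, the opening and the grip force at its end, in the units of the state.
- env.get_state(): the state, without advancing time (a new reading comes with each control period).
- env.capture(name): name is "side" or "top"; returns a dict with "frame" (400x640x3 uint8, blue, green, red), "fov_y" (degrees; the focal length in pixels is half the picture's height over the tangent of half this angle, whatever the lens; pixels are square), "cx", "cy" (the principal point, pixels), "xyz" and "attitude" of the camera in the world. Camera axes: x right, y up, looking along -z (the intrinsics and any distortion apply to the point x, -y, -z); pixel columns grow to the right and rows downward; lengths in m; the calibration is good to about 2 mm. A picture is of the moment at which its call begins. There is no depth.
- env.sign_off(): hands the job in; it is judged then, once.
Trained networks look in a picture, given as the dict that the camera call returned (one of the last four; its "shot" number tells which), for a name from the list of things; names that differ only in an ending like _2 or _b are one class to them, and where a whole thing is asked for, a point or a joint stands for the part that bears it (a point fixed in the world has none). Each returns a list of dicts, best first, with "confidence" (0 to 1); they miss things now and then, are a little off and sometimes report something else, mostly with a low value. They report only what shows in the picture. A call takes as long as a camera call. They do not tell look-alikes from the thing itself.
- env.boxes_of(picture, thing): "point" ([x, y, z] in m, in world coordinates, good to about 4 mm: the middle of the surface that is visible of it).
- env.silhouettes(picture, thing): "region" (400x640 bool, what is visible of it).
- env.spot_point(picture, thing): "point" ([x, y, z] in m, in world coordinates, good to about 4 mm: a listed point, or the origin of a listed thing).
The state is a dict: "time_s": time; "joint_positions": joint angles; "joint_vel": joint speeds; "joint_torque": joint torques, N m; "position": TCP position; "ee_rot": TCP orientation; "wrist_force": force on the tool from outside, world axes, zero at the start; "torque": the same for the moment, N m; "finger_gap": finger opening in m; "grip_force": force on a finger pad.
Only numpy, scipy, OpenCV 4.12 (cv2) and the standard library are available. Lean on these libraries where they do the work, as an engineer would, in place of code of your own. Each camera call takes 0.05 s, during which the arm holds its last target. There are 200 camera calls.

## Working session

There is one attempt and no reset: what is moved stays moved. The work goes in short steps, Python scripts to look and compute and a shell command to move; the robot and the scene stay as the last step left them, time stands still between calls to the robot, and variables do not carry over. Pictures are saved under pics/ and viewed, at most 10 in all, crops included, and the job is handed in when it is done.

```bash
mkdir -p pics; ls; cat > h.py <<'E'
import numpy as np, cv2
from plant import env
E
python3 - <<'E'
from h import *
ims=[]
for c in ("side","top"):
    p=env.capture(c); cv2.imwrite(f"pics/{c}0.png",p["frame"])
    print(c,{k:v for k,v in p.items() if k!="frame"})
    for t in ["canister","lid_hinge","lid_middle","lid_front","lever_pivot","lever_end","shut_canister","milk_jug","espresso_cup","cappuccino_cup","tamper","milk_carton","sugar_pot"]:
        print(t,[(np.round(d["point"],3).tolist(),round(d["confidence"],2)) for d in env.spot_point(p,t)][:3])
s=env.get_state();print(s["position"],s["ee_rot"],s["wrist_force"])
E
```

```text
pics
side {'fov_y': 55.30371685639196, 'cx': 316.47584293838196, 'cy': 199.38268945670762, 'xyz': array([0.40217089, 0.90942188, 0.67687247]), 'attitude': array([[-0.98302988,  0.11001912, -0.14679253],
       [-0.182321  , -0.49748062,  0.8480991 ],
       [ 0.02028067,  0.86047012,  0.50909711]]), 'shot': 1}
canister [([0.36, -0.304, -0.001], 0.66), ([0.316, 0.229, 0.0], 0.57)]
lid_hinge [([0.313, 0.298, 0.141], 0.84), ([0.534, -0.439, 0.002], 0.73), ([0.619, -0.195, 0.142], 0.68)]
lid_middle [([0.614, -0.189, 0.209], 0.92), ([0.313, 0.228, 0.155], 0.87), ([0.364, -0.306, 0.153], 0.56)]
lid_front [([0.595, -0.188, 0.259], 0.86), ([0.354, -0.248, 0.149], 0.77), ([0.312, 0.171, 0.147], 0.63)]
lever_pivot [([0.314, 0.162, 0.114], 0.65), ([0.493, -0.169, 0.116], 0.58)]
lever_end [([0.597, -0.187, 0.262], 0.6), ([0.462, -0.163, 0.161], 0.56), ([0.348, -0.202, 0.168], 0.47)]
shut_canister [([0.58, 0.136, -0.002], 0.62), ([0.597, -0.189, 0.261], 0.43)]
milk_jug [([0.476, 0.364, -0.001], 0.74), ([0.493, -0.168, 0.114], 0.51)]
espresso_cup [([0.514, -0.007, -0.003], 0.66), ([0.583, 0.132, -
[... 1119 characters left out ...]
]
lever_end [([0.349, -0.204, 0.166], 0.67), ([0.455, -0.165, 0.166], 0.64), ([0.318, 0.125, 0.164], 0.53)]
shut_canister [([0.58, 0.133, 0.005], 0.64)]
milk_jug [([0.476, 0.361, -0.004], 0.76)]
espresso_cup [([0.516, -0.006, 0.002], 0.69)]
cappuccino_cup [([0.531, -0.434, -0.002], 0.95), ([0.742, -0.3, 0.0], 0.57)]
tamper [([0.75, 0.261, 0.004], 0.48)]
milk_carton [([0.742, -0.3, 0.003], 0.61), ([0.457, -0.161, 0.167], 0.52)]
sugar_pot [([0.763, -0.075, 0.001], 0.97)]
[0.13990411 0.55774629 0.23130741] [[-9.69946372e-01  2.43318793e-01  2.30934110e-05]
 [ 2.43318794e-01  9.69946370e-01  5.46550342e-05]
 [-9.10077316e-06  5.86315130e-05 -9.99999998e-01]] [-0.33861087 -0.43488233 -0.78639029]
```

View pics/side0.png

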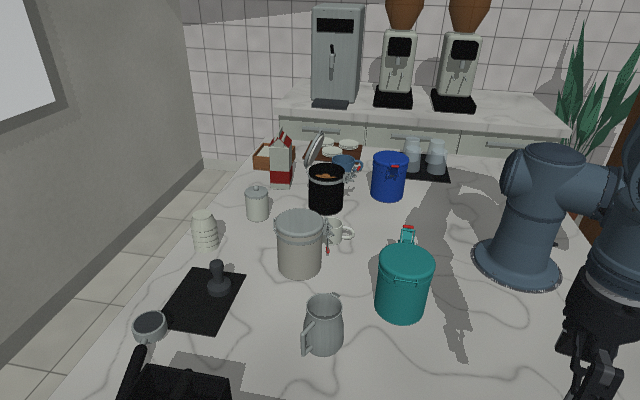

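View pics/top0.png

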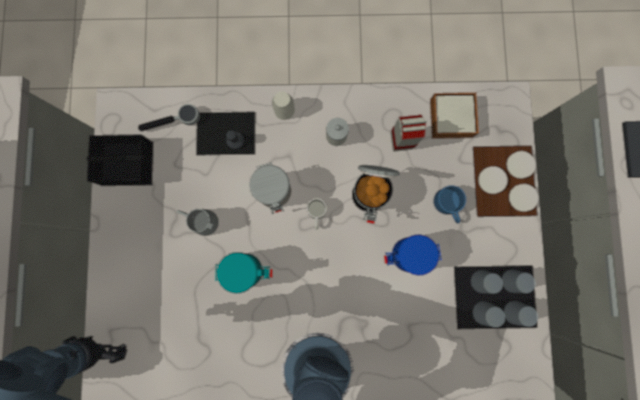

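Candidates: the black open one, side (326,188) / top (374,190); the blue one, side (388,176) / top (415,255); the turquoise one, side (405,283) / top (240,272); the cream shut one, side (300,243) / top (268,186). I choose the black one and will check it in a close crop.

```bash
python3 - <<'E'
from h import *
a=cv2.imread("pics/side0.png")[125:225,280:380]; b=cv2.imread("pics/top0.png")[150:230,335:415]
cv2.imwrite("pics/crop0.png",np.hstack([cv2.resize(a,(400,400),interpolation=3),cv2.resize(b,(400,400),interpolation=3)]))
E
```

```text
(no output)
```

View pics/crop0.png

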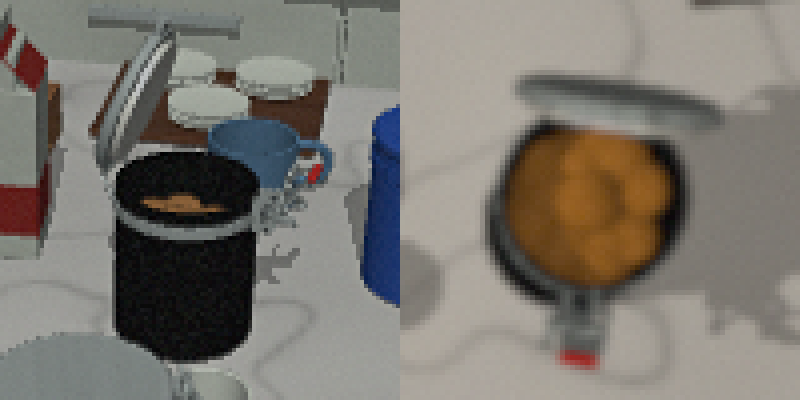

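The crops confirm it. Left (side camera): the black tin with its lid standing up at the back. Right (top camera): biscuits inside and the raised lever with its red end at the front, full-frame top pixel about (451,221). Next is the pose helper.

```bash
cat >> h.py <<'E'
from scipy.spatial.transform import Rotation as Ro
yaw=np.radians(-10); X=np.array([np.cos(yaw),np.sin(yaw),0]); Y=np.array([-X[1],X[0],0]); Z=np.array([0,0,1.])
C=np.array([.560,-.1825,0])
R0=np.column_stack([-X,Y,-Z])
def rows(*targets):
    """targets (cx,cy,z[mm], tilt deg about tool y) in canister frame -> row values from the present pose"""
    s=env.get_state(); p=np.array(s["position"]); R=np.array(s["ee_rot"])
    q=R0.T@R
    print("t",s["time_s"],"can-frame",np.round([(p-C)@X*1e3,(p-C)@Y*1e3,p[2]*1e3],1),"F",np.round(np.array([X,Y,Z])@np.array(s["wrist_force"]),1),"gap",s["finger_gap"])
    for cx,cy,z,t in targets:
        w=C+X*cx/1e3+Y*cy/1e3+Z*z/1e3
        d=R.T@(w-p)*100; a=np.degrees(Ro.from_matrix(R.T@R0@Ro.from_euler('y',t,degrees=True).as_matrix()).as_rotvec())
        print((cx,cy,z,t),"a",np.round(a,1),"d",np.round(d,2))
E
python3 -c "
from h import *
rows((85,0,360,0),(85,0,235,0))"
```

```text
t 1.4 can-frame [-542.3  656.1  231.3] F [-0.3 -0.5 -0.8] gap 0.0855039757981627
(85, 0, 360, 0) a [ 0.   0.  -4.1] d [-67.24 -60.97 -12.87]
(85, 0, 235, 0) a [ 0.   0.  -4.1] d [-67.24 -60.97  -0.37]
```

```bash
python3 -m crank '[{"dz":-6,"grip":0},{"dz":-12.9,"grip":0},{"dx":-4.4,"dy":-4,"dz":-12.9,"grip":0},{"dx":-8.8,"dy":-8,"dz":-12.9,"grip":0},{"dx":-13.2,"dy":-12,"dz":-12.9,"grip":0}]' 20
python3 -m crank '[{"dx":-4.4,"dy":-4,"az":-1,"grip":0},{"dx":-8.8,"dy":-8,"az":-2,"grip":0},{"dx":-13.2,"dy":-12,"az":-3,"grip":0},{"dx":-17.6,"dy":-16,"az":-4.1,"grip":0},{"dx":-22,"dy":-20,"az":-4.1,"grip":0}]'
python3 -c "
from h import *
rows((85,0,360,0),(85,0,235,0))"
```

```text
t 1.4 can-frame [-542.3  656.1  231.3] F [-0.3 -0.5 -0.8] gap 0.0855039757981627
(85, 0, 360, 0) a [ 0.   0.  -4.1] d [-67.24 -60.97 -12.87]
(85, 0, 235, 0) a [ 0.   0.  -4.1] d [-67.24 -60.97  -0.37]validation failed for argument at $[0]...
validation failed for argument at $[0]...
```

```bash
python3 -m crank '[{"ax":0,"ay":0,"az":0,"dx":0,"dy":0,"dz":-6,"grip":0},{"ax":0,"ay":0,"az":0,"dx":0,"dy":0,"dz":-12.9,"grip":0},{"ax":0,"ay":0,"az":0,"dx":-4.4,"dy":-4,"dz":-12.9,"grip":0},{"ax":0,"ay":0,"az":0,"dx":-8.8,"dy":-8,"dz":-12.9,"grip":0},{"ax":0,"ay":0,"az":0,"dx":-13.2,"dy":-12,"dz":-12.9,"grip":0}]' 20
python3 -c "
from h import *
rows((85,0,360,0),(85,0,235,0))"
```

```text
time_s: 2.02
position: [0.2397, 0.4081, 0.3607]
ee_rot: [[-0.97, 0.243, 0.001], [0.243, 0.97, 0.001], [-0.001, 0.001, -1.0]]
wrist_force: [0.4, 0.1, -0.1]
finger_gap: -0.0001
grip_force: 0.0
t 2.025 can-frame [-418.   526.   360.7] F [ 0.4  0.2 -0.1] gap -5.8070553967597155e-05
(85, 0, 360, 0) a [ 0.1  0.1 -4. ] d [-5.388e+01 -4.893e+01  5.000e-02]
(85, 0, 235, 0) a [ 0.1  0.1 -4. ] d [-53.87 -48.95  12.55]
```

```bash
python3 -m crank '[{"ax":0,"ay":0,"az":-1,"dx":-4.4,"dy":-4,"dz":0,"grip":0},{"ax":0,"ay":0,"az":-2,"dx":-8.8,"dy":-8,"dz":0,"grip":0},{"ax":0,"ay":0,"az":-3,"dx":-13.2,"dy":-12,"dz":0,"grip":0},{"ax":0,"ay":0,"az":-4,"dx":-17.6,"dy":-16,"dz":0,"grip":0},{"ax":0,"ay":0,"az":-4,"dx":-22,"dy":-20,"dz":0,"grip":0}]' 
python3 -c "
from h import *
rows((85,0,360,0),(85,0,235,0))"
```

```text
time_s: 2.65
position: [0.4043, 0.16, 0.3606]
ee_rot: [[-0.985, 0.175, 0.001], [0.175, 0.985, 0.0], [-0.001, 0.001, -1.0]]
wrist_force: [1.0, 0.5, 0.2]
finger_gap: 0.0
grip_force: 0.0
t 2.65 can-frame [-212.8  310.3  360.6] F [0.9 0.6 0.2] gap 2.2039380848259312e-05
(85, 0, 360, 0) a [ 0.   0.  -0.1] d [-29.83 -30.98   0.06]
(85, 0, 235, 0) a [ 0.   0.  -0.1] d [-29.81 -30.99  12.56]
```

```bash
python3 -m crank '[{"ax":0,"ay":0,"az":0,"dx":-4.2,"dy":-4.4,"dz":0,"grip":0},{"ax":0,"ay":0,"az":0,"dx":-8.4,"dy":-8.8,"dz":0,"grip":0},{"ax":0,"ay":0,"az":0,"dx":-12.6,"dy":-13.2,"dz":0,"grip":0},{"ax":0,"ay":0,"az":0,"dx":-16.8,"dy":-17.6,"dz":0,"grip":0},{"ax":0,"ay":0,"az":0,"dx":-21,"dy":-22,"dz":0,"grip":0}]' 
python3 -c "
from h import *
rows((85,0,360,0),(85,0,235,0))"
```

```text
time_s: 3.28
position: [0.5726, -0.0935, 0.3605]
ee_rot: [[-0.984, 0.175, 0.001], [0.175, 0.984, 0.0], [-0.001, 0.0, -1.0]]
wrist_force: [0.8, 1.2, 0.8]
finger_gap: -0.0003
grip_force: 0.0
t 3.275 can-frame [ -3.   89.8 360.5] F [0.6 1.3 0.8] gap -0.0003043726396881761
(85, 0, 360, 0) a [ 0.   0.  -0.1] d [-8.82 -8.97  0.05]
(85, 0, 235, 0) a [ 0.   0.  -0.1] d [-8.81 -8.97 12.55]
```

```bash
python3 -m crank '[{"ax":0,"ay":0,"az":0,"dx":-4.4,"dy":-4.5,"dz":0,"grip":0},{"ax":0,"ay":0,"az":0,"dx":-8.8,"dy":-9,"dz":0,"grip":0},{"ax":0,"ay":0,"az":0,"dx":-8.8,"dy":-9,"dz":4.5,"grip":0},{"ax":0,"ay":0,"az":0,"dx":-8.8,"dy":-9,"dz":9,"grip":0},{"ax":0,"ay":0,"az":0,"dx":-8.8,"dy":-9,"dz":12.5,"grip":0}]' 
python3 - <<'E'
from h import *
rows()
p=env.capture("side"); q=env.capture("top")
for n,k in (("side",p),("top",q)):
    for t in ("lid_front","lid_middle","lid_hinge","lever_pivot","lever_end"):
        for d in env.spot_point(k,t):
            v=np.array(d["point"])-C
            if np.hypot(v[0],v[1])<.16: print(n,t,np.round([v@X*1e3,v@Y*1e3,v[2]*1e3]),round(d["confidence"],2))
a=p["frame"][75:225,250:400];b=q["frame"][130:230,325:425]
cv2.imwrite("pics/crop1.png",np.hstack([cv2.resize(a,(400,400),interpolation=3),cv2.resize(b,(400,400),interpolation=3)]))
E
```

```text
time_s: 3.9
position: [0.6426, -0.196, 0.2326]
ee_rot: [[-0.984, 0.176, -0.002], [0.176, 0.984, 0.001], [0.002, 0.001, -1.0]]
wrist_force: [0.0, -1.0, 0.2]
finger_gap: 0.0001
grip_force: 0.0
t 3.9 can-frame [ 83.7   1.  232.6] F [ 0.2 -0.9  0.2] gap 8.852695652716075e-05
side lid_front [ 36.   2. 258.] 0.66
side lid_middle [ 52.   1. 208.] 0.68
side lid_hinge [ 61.  -0. 140.] 0.59
side lever_pivot [-70.   3. 115.] 0.58
side lever_end [-104.    2.  164.] 0.62
```

View pics/crop1.png

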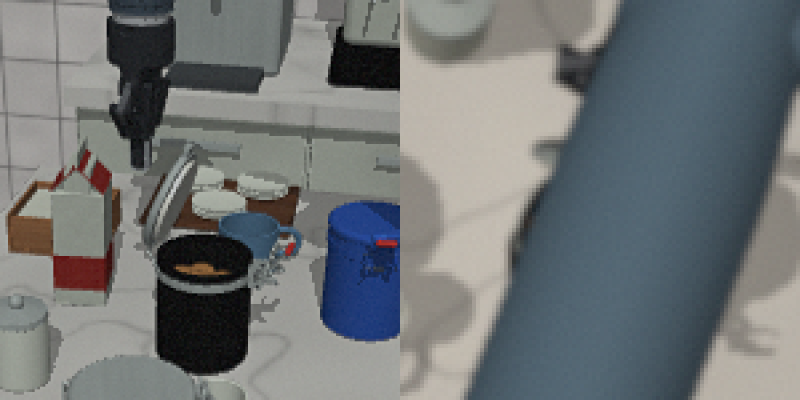

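The tip stands right behind the raised lid: finger at crop (140,155), lid at (175,190). Now I push along the lid's arc.

```bash
python3 -m crank '[{"ax":0,"ay":0,"az":0,"dx":2.4,"dy":0,"dz":-0.3,"grip":0},{"ax":0,"ay":0,"az":0,"dx":3.6,"dy":0,"dz":-0.5,"grip":0},{"ax":0,"ay":0,"az":0,"dx":4.6,"dy":0,"dz":-0.2,"grip":0},{"ax":0,"ay":0,"az":0,"dx":5.5,"dy":0,"dz":0.2,"grip":0},{"ax":0,"ay":0,"az":0,"dx":6.5,"dy":0,"dz":0.9,"grip":0}]' 
python3 -c "
from h import *
rows((8.6,0,216,0),(0,0,207.5,0),(-8,0,197,0),(-14.5,0,187,0),(-19.5,0,175,0),(-25,0,151,0))"
```

```text
time_s: 5.12
position: [0.579, -0.1845, 0.2272]
ee_rot: [[-0.985, 0.175, 0.002], [0.175, 0.985, -0.001], [-0.002, -0.001, -1.0]]
wrist_force: [0.2, -0.1, 1.2]
finger_gap: 0.0002
grip_force: 0.4
t 5.125 can-frame [ 19.1   1.3 227.2] F [ 0.2 -0.   1.2] gap 0.0001642885363570773
(8.6, 0, 216, 0) a [-0.   0.1 -0.1] d [ 1.05 -0.13  1.11]
(0, 0, 207.5, 0) a [-0.   0.1 -0.1] d [ 1.91 -0.13  1.96]
(-8, 0, 197, 0) a [-0.   0.1 -0.1] d [ 2.71 -0.13  3.01]
(-14.5, 0, 187, 0) a [-0.   0.1 -0.1] d [ 3.37 -0.13  4.01]
(-19.5, 0, 175, 0) a [-0.   0.1 -0.1] d [ 3.87 -0.13  5.21]
(-25, 0, 151, 0) a [-0.   0.1 -0.1] d [ 4.42 -0.13  7.61]
```

```bash
python3 -m crank '[{"ax":0,"ay":0,"az":0,"dx":1.1,"dy":-0.1,"dz":1.1,"grip":0},{"ax":0,"ay":0,"az":0,"dx":1.9,"dy":-0.1,"dz":2,"grip":0},{"ax":0,"ay":0,"az":0,"dx":2.7,"dy":-0.1,"dz":3,"grip":0},{"ax":0,"ay":0,"az":0,"dx":3.4,"dy":-0.1,"dz":4,"grip":0},{"ax":0,"ay":0,"az":0,"dx":3.9,"dy":-0.1,"dz":5.2,"grip":0}]' 
python3 -c "
from h import *
rows((-23,0,163,0),(-25,0,152,0),(-25,0,149,0))"
```

```text
time_s: 5.75
position: [0.5402, -0.1786, 0.1747]
ee_rot: [[-0.985, 0.175, 0.001], [0.175, 0.985, -0.001], [-0.001, -0.0, -1.0]]
wrist_force: [0.4, 0.7, 0.5]
finger_gap: -0.0002
grip_force: 0.2
t 5.75 can-frame [-20.2   0.4 174.7] F [0.3 0.8 0.5] gap -0.0002372450689802132
(-23, 0, 163, 0) a [-0.   0.1 -0.1] d [ 0.28 -0.04  1.17]
(-25, 0, 152, 0) a [-0.   0.1 -0.1] d [ 0.48 -0.04  2.27]
(-25, 0, 149, 0) a [-0.   0.1 -0.1] d [ 0.48 -0.04  2.57]
```

```bash
python3 -m crank '[{"ax":0,"ay":0,"az":0,"dx":0.2,"dy":0,"dz":0.8,"grip":0},{"ax":0,"ay":0,"az":0,"dx":0.4,"dy":0,"dz":1.6,"grip":0},{"ax":0,"ay":0,"az":0,"dx":0.5,"dy":0,"dz":2.2,"grip":0},{"ax":0,"ay":0,"az":0,"dx":0.5,"dy":0,"dz":2.4,"grip":0},{"ax":0,"ay":0,"az":0,"dx":0.5,"dy":0,"dz":2.5,"grip":0}]' 
python3 -c "
from h import *
rows((-25,0,149,0))"
```

```text
time_s: 6.38
position: [0.535, -0.1775, 0.1503]
ee_rot: [[-0.985, 0.175, 0.0], [0.175, 0.985, -0.0], [-0.0, -0.0, -1.0]]
wrist_force: [-3.4, 1.5, 10.7]
finger_gap: -0.0003
grip_force: 5.2
t 6.375 can-frame [-25.5   0.6 150.3] F [-3.7  0.9 10.7] gap -0.00030007566809580786
(-25, 0, 149, 0) a [-0.   0.  -0.1] d [-0.05 -0.06  0.13]
```

```bash
python3 -m crank '[{"ax":0,"ay":0,"az":0,"dx":0,"dy":0,"dz":0.1,"grip":0},{"ax":0,"ay":0,"az":0,"dx":0,"dy":0,"dz":-1,"grip":0},{"ax":0,"ay":0,"az":0,"dx":0,"dy":0,"dz":-5,"grip":0},{"ax":0,"ay":0,"az":0,"dx":2,"dy":0,"dz":-9,"grip":0},{"ax":0,"ay":0,"az":0,"dx":6,"dy":0,"dz":-10,"grip":0}]' 
python3 - <<'E'
from h import *
rows((-123,0,185,0),(-123,0,165,0))
p=env.capture("side"); q=env.capture("top")
for n,k in (("side",p),("top",q)):
    for t in ("canister","lid_front","lid_middle","lid_hinge","lever_pivot","lever_end"):
        for d in env.spot_point(k,t):
            v=np.array(d["point"])-C
            if np.hypot(v[0],v[1])<.16: print(n,t,np.round([v@X*1e3,v@Y*1e3,v[2]*1e3]),round(d["confidence"],2))
a=p["frame"][115:225,280:390]
cv2.imwrite("pics/crop2.png",cv2.resize(a,(600,600),interpolation=3))
E
```

```text
time_s: 7.0
position: [0.4783, -0.1682, 0.2525]
ee_rot: [[-0.985, 0.175, 0.006], [0.175, 0.985, -0.003], [-0.006, -0.002, -1.0]]
wrist_force: [0.4, 0.0, -0.8]
finger_gap: 0.0
grip_force: 0.0
t 7.0 can-frame [-8.300e+01 -1.000e-01  2.525e+02] F [ 0.4  0.1 -0.8] gap 1.9098058019476182e-05
(-123, 0, 185, 0) a [-0.1  0.4 -0.1] d [4.04 0.02 6.73]
(-123, 0, 165, 0) a [-0.1  0.4 -0.1] d [4.06 0.02 8.73]
side canister [-3.  2. -1.] 0.95
side lid_front [-52.   0. 148.] 0.8
side lid_middle [  2.   5. 149.] 0.9
side lid_hinge [ 64.  -3. 143.] 0.81
side lever_pivot [-70.  -1. 115.] 0.93
side lever_end [-101.    4.  163.] 0.59
top canister [ 2.  6. -2.] 0.72
top lid_front [-57.   1. 147.] 0.67
top lid_front [ 61.   4. 139.] 0.19
top lid_middle [ -2.   3. 149.] 0.56
top lid_middle [-57.  -2. 149.] 0.4
top lid_hinge [ 65.   2. 141.] 0.78
top lever_pivot [-70.   0. 112.] 0.56
top lever_end [  2.   0. 151.] 0.6
```

View pics/crop2.png

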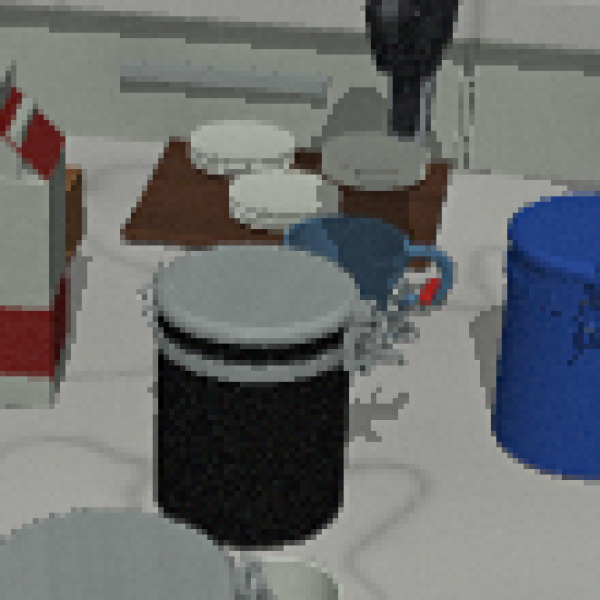

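The lid is flat on the mouth and the tin hasn't moved (lid at crop (255,290)). The red lever end is at (428,290), still raised, with the bail beside it on the lid side. Next, press the lever end from above.

```bash
python3 -m crank '[{"ax":0,"ay":0,"az":0,"dx":3.4,"dy":0,"dz":1.7,"grip":0},{"ax":0,"ay":0,"az":0,"dx":3.4,"dy":0,"dz":5.7,"grip":0},{"ax":0,"ay":0,"az":0,"dx":3.4,"dy":0,"dz":8.3,"grip":0},{"ax":0,"ay":0,"az":0,"dx":3.6,"dy":0,"dz":9.2,"grip":0},{"ax":0,"ay":0,"az":0,"dx":3.9,"dy":0,"dz":10.1,"grip":0}]' 
python3 -c "
from h import *
rows((-126,0,144,0),(-129,0,135,0),(-131,0,125,-5),(-131,0,115,-10),(-129,0,106,-15))"
```

```text
time_s: 8.32
position: [0.438, -0.1605, 0.1485]
ee_rot: [[-0.985, 0.175, 0.001], [0.175, 0.985, -0.0], [-0.001, -0.0, -1.0]]
wrist_force: [0.0, 0.4, -0.5]
finger_gap: 0.0
grip_force: 0.0
t 8.325 can-frame [-124.     0.5  148.5] F [-0.1  0.4 -0.5] gap 3.7164069469599336e-05
(-126, 0, 144, 0) a [-0.   0.1 -0.1] d [ 0.2  -0.05  0.45]
(-129, 0, 135, 0) a [-0.   0.1 -0.1] d [ 0.5  -0.05  1.35]
(-131, 0, 125, -5) a [-0.  -4.9 -0.1] d [ 0.71 -0.05  2.35]
(-131, 0, 115, -10) a [-0.  -9.9 -0.1] d [ 0.71 -0.05  3.35]
(-129, 0, 106, -15) a [ -0.  -14.9  -0.1] d [ 0.51 -0.05  4.25]
```

```bash
python3 - <<'E'
from h import *
p=env.capture("side")
print([(np.round(np.array([X,Y,Z])@(np.array(d["point"])-C)*1e3),round(d["confidence"],2)) for d in env.spot_point(p,"lever_end")])
a=p["frame"][135:205,320:390]
cv2.imwrite("pics/crop3.png",cv2.resize(a,(600,600),interpolation=3))
E
```

```text
[(array([-202.,  -56.,  165.]), 0.68), (array([-298.,  261.,  161.]), 0.55), (array([-102.,   -2.,  161.]), 0.54)]
```

View pics/crop3.png

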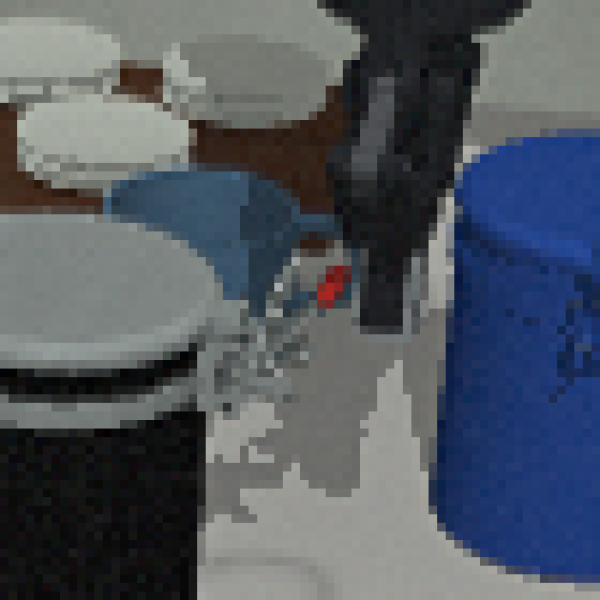

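The finger came down just outside the red end (red at crop (335,287), finger at (385,290)), without contact. I'll go up, move 16 mm inward, and come down on it.

```bash
python3 -m crank '[{"ax":0,"ay":0,"az":0,"dx":0.2,"dy":0,"dz":-3.2,"grip":0},{"ax":0,"ay":0,"az":0,"dx":-1.6,"dy":0,"dz":-3.2,"grip":0},{"ax":0,"ay":0,"az":0,"dx":-1.6,"dy":0,"dz":-1.9,"grip":0},{"ax":0,"ay":0,"az":0,"dx":-1.3,"dy":0,"dz":-1.2,"grip":0},{"ax":0,"ay":0,"az":0,"dx":-1,"dy":0,"dz":-0.7,"grip":0}]' 
python3 - <<'E'
from h import *
rows((-119,0,148,0),(-123,0,140,0),(-127,0,132,0),(-130,0,124,-5),(-131,0,116,-10))
p=env.capture("side")
print([(np.round(np.array([X,Y,Z])@(np.array(d["point"])-C)*1e3),round(d["confidence"],2)) for d in env.spot_point(p,"lever_end")])
a=p["frame"][135:205,320:390]
cv2.imwrite("pics/crop4.png",cv2.resize(a,(600,600),interpolation=3))
E
```

```text
time_s: 9.05
position: [0.444, -0.1616, 0.1547]
ee_rot: [[-0.984, 0.176, -0.006], [0.176, 0.984, -0.0], [0.006, -0.001, -1.0]]
wrist_force: [-5.7, 0.1, 7.9]
finger_gap: 0.0002
grip_force: 4.1
t 9.05 can-frame [-117.9    0.5  154.7] F [-5.6 -0.9  7.9] gap 0.00016729645400843975
(-119, 0, 148, 0) a [-0.1 -0.3 -0.1] d [ 0.11 -0.05  0.67]
(-123, 0, 140, 0) a [-0.1 -0.3 -0.1] d [ 0.5  -0.05  1.47]
(-127, 0, 132, 0) a [-0.1 -0.3 -0.1] d [ 0.9  -0.05  2.27]
(-130, 0, 124, -5) a [-0.1 -5.3 -0.1] d [ 1.19 -0.05  3.08]
(-131, 0, 116, -10) a [ -0.1 -10.3  -0.1] d [ 1.29 -0.05  3.88]
[(array([-296.,  262.,  163.]), 0.64), (array([-202.,  -54.,  168.]), 0.42), (array([-117.,    1.,  149.]), 0.4)]
```

View pics/crop4.png

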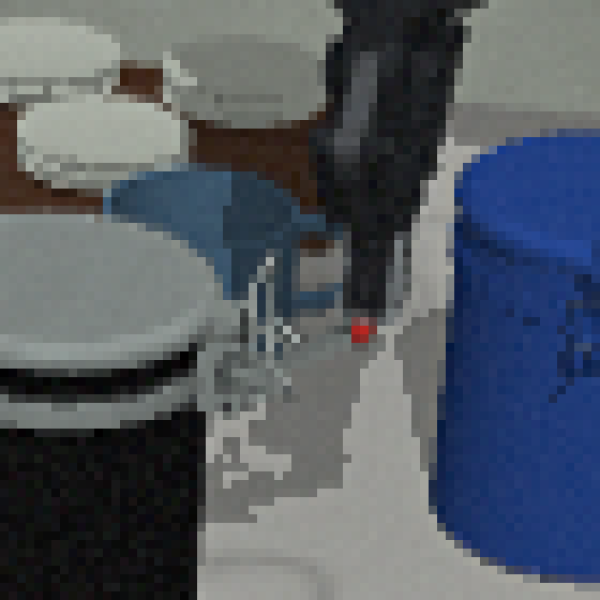

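```bash
python3 - <<'E'
from h import *
rows()
E
```

```text
t 9.15 can-frame [-117.8    0.6  154.2] F [-4.  -1.3  7. ] gap -0.00022990809850221682
```

```bash
python3 -m crank '[{"ax":0,"ay":0,"az":0,"dx":0.6,"dy":0,"dz":0.2,"grip":0},{"ax":0,"ay":0,"az":0,"dx":1.1,"dy":0,"dz":0.9,"grip":0},{"ax":0,"ay":0,"az":0,"dx":1.5,"dy":0,"dz":1.6,"grip":0},{"ax":0,"ay":0,"az":0,"dx":1.7,"dy":0,"dz":2.3,"grip":0},{"ax":0,"ay":0,"az":0,"dx":1.8,"dy":0,"dz":2.9,"grip":0}]' 
python3 - <<'E'
from h import *
rows((-134,0,117,-5),(-133,0,110,-10),(-131,0,103,-15),(-128,0,96,-15),(-124,0,88,-15))
E
```

```text
time_s: 9.78
position: [0.428, -0.1586, 0.1253]
ee_rot: [[-0.985, 0.175, -0.003], [0.175, 0.985, 0.0], [0.003, -0.001, -1.0]]
wrist_force: [-4.2, -0.5, 4.6]
finger_gap: 0.0003
grip_force: 2.5
t 9.775 can-frame [-134.2    0.6  125.3] F [-4.1 -1.3  4.6] gap 0.0003087780606633517
(-134, 0, 117, -5) a [-0.  -5.2 -0.1] d [-0.02 -0.06  0.83]
(-133, 0, 110, -10) a [ -0.  -10.2  -0.1] d [-0.12 -0.06  1.53]
(-131, 0, 103, -15) a [ -0.  -15.2  -0.1] d [-0.32 -0.06  2.23]
(-128, 0, 96, -15) a [ -0.  -15.2  -0.1] d [-0.63 -0.06  2.93]
(-124, 0, 88, -15) a [ -0.  -15.2  -0.1] d [-1.03 -0.06  3.72]
```

```bash
python3 -m crank '[{"ax":0,"ay":-3,"az":0,"dx":0.1,"dy":0,"dz":0.7,"grip":0},{"ax":0,"ay":-7,"az":0,"dx":0,"dy":0,"dz":1.4,"grip":0},{"ax":0,"ay":-11,"az":0,"dx":-0.2,"dy":0,"dz":2.1,"grip":0},{"ax":0,"ay":-15,"az":0,"dx":-0.5,"dy":0,"dz":2.8,"grip":0},{"ax":0,"ay":-15,"az":0,"dx":-0.8,"dy":0,"dz":3.5,"grip":0}]' 
python3 - <<'E'
from h import *
rows((-124,0,82,-15),(-122,0,75,-15))
p=env.capture("side")
for t in ("canister","lever_end","lid_middle"): print(t,[(np.round(np.array([X,Y,Z])@(np.array(d["point"])-C)*1e3),round(d["confidence"],2)) for d in env.spot_point(p,t)])
a=p["frame"][125:225,300:400]
cv2.imwrite("pics/crop5.png",cv2.resize(a,(600,600),interpolation=3))
E
```

```text
time_s: 10.4
position: [0.4355, -0.159, 0.0896]
ee_rot: [[-0.952, 0.176, 0.252], [0.17, 0.984, -0.044], [-0.256, 0.001, -0.967]]
wrist_force: [-0.1, -0.7, 0.1]
finger_gap: -0.0
grip_force: 0.1
t 10.4 can-frame [-126.7    1.5   89.6] F [ 0.  -0.7  0.1] gap -4.685182271905953e-05
(-124, 0, 82, -15) a [ 0.1 -0.2 -0.1] d [-0.07 -0.15  0.81]
(-122, 0, 75, -15) a [ 0.1 -0.2 -0.1] d [-0.08 -0.15  1.53]
canister [(array([-1.,  1., -1.]), 0.83), (array([-173., -157.,    1.]), 0.79), (array([-314.,  365.,   -1.]), 0.77)]
lever_end [(array([-122.,    1.,   85.]), 0.58), (array([-295.,  263.,  163.]), 0.56), (array([-203.,  -55.,  166.]), 0.43), (array([206., -80.,   2.]), 0.34)]
lid_middle [(array([  0.,   4., 152.]), 0.88), (array([-177., -156.,  150.]), 0.8), (array([-310.,  364.,  157.]), 0.6), (array([-123.,    2.,   87.]), 0.24)]
```

View pics/crop5.png

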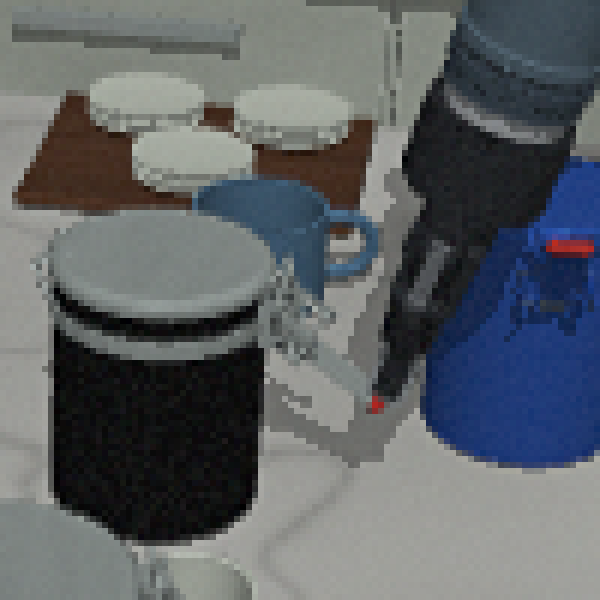

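The lever is about 30° below level with the red end at crop (376,405); the tin and lid are in place. Force is near zero, so it's at dead centre. A little farther inward and down should snap it.

```bash
python3 -m crank '[{"ax":0,"ay":0,"az":0,"dx":-0.1,"dy":-0.1,"dz":0.5,"grip":0},{"ax":0,"ay":0,"az":0,"dx":-0.2,"dy":-0.1,"dz":0.9,"grip":0},{"ax":0,"ay":0,"az":0,"dx":-0.3,"dy":-0.1,"dz":1.3,"grip":0},{"ax":0,"ay":0,"az":0,"dx":-0.3,"dy":-0.1,"dz":1.4,"grip":0},{"ax":0,"ay":0,"az":0,"dx":-0.3,"dy":-0.1,"dz":1.4,"grip":0}]' 
python3 - <<'E'
from h import *
rows((-126,0,100,-15),(-126,0,130,-10),(-126,0,190,0),(-126,0,250,0))
p=env.capture("side")
for t in ("canister","lever_end","lid_middle"): print(t,[(np.round(np.array([X,Y,Z])@(np.array(d["point"])-C)*1e3),round(d["confidence"],2)) for d in env.spot_point(p,t)])
a=p["frame"][125:225,300:400]
cv2.imwrite("pics/crop6.png",cv2.resize(a,(600,600),interpolation=3))
E
```

```text
time_s: 11.22
position: [0.4438, -0.1623, 0.0784]
ee_rot: [[-0.951, 0.175, 0.255], [0.169, 0.985, -0.045], [-0.258, 0.0, -0.966]]
wrist_force: [-0.1, 0.2, -0.3]
finger_gap: 0.0001
grip_force: 0.0
t 11.225 can-frame [-118.    -0.2   78.4] F [-0.2  0.2 -0.3] gap 0.00010059415438936436
(-126, 0, 100, -15) a [-0.  -0.  -0.1] d [ 0.22  0.02 -2.3 ]
(-126, 0, 130, -10) a [-0.   5.  -0.1] d [-0.56  0.02 -5.19]
(-126, 0, 190, 0) a [ 0.  15.  -0.1] d [ -2.11   0.03 -10.99]
(-126, 0, 250, 0) a [ 0.  15.  -0.1] d [ -3.66   0.03 -16.79]
canister [(array([-174., -152.,   -1.]), 0.95), (array([-311.,  364.,   -3.]), 0.78), (array([ 0., -0.,  1.]), 0.64)]
lever_end [(array([-294.,  265.,  158.]), 0.61), (array([-203.,  -54.,  167.]), 0.57), (array([-73.,   2.,  54.]), 0.46), (array([-77., 166.,  -2.]), 0.23)]
lid_middle [(array([  0.,   3., 153.]), 0.76), (array([-313.,  363.,  154.]), 0.68), (array([-177., -156.,  152.]), 0.51)]
```

View pics/crop6.png

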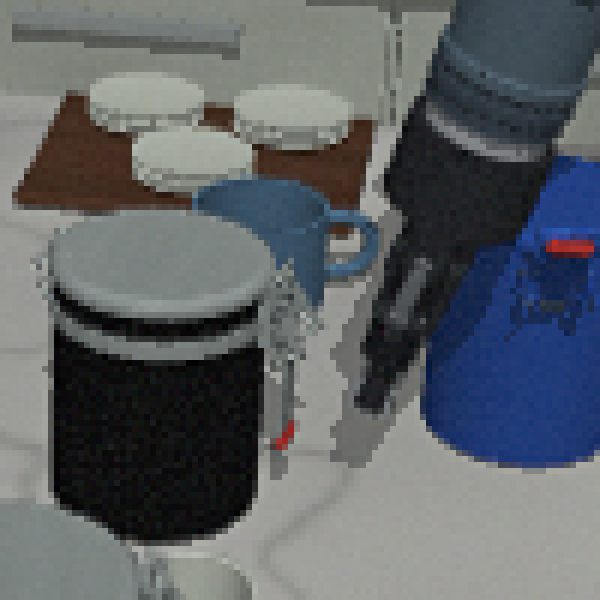

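The clasp has snapped flat: the red end is at crop (286,437), hanging against the tin at z = 54 mm. I'll retract straight up, away from the blue one, and check the clasp.

```bash
python3 -m crank '[{"ax":0,"ay":0,"az":0,"dx":0.2,"dy":0,"dz":-2.3,"grip":0},{"ax":0,"ay":5,"az":0,"dx":-0.5,"dy":0,"dz":-5.2,"grip":0},{"ax":0,"ay":10,"az":0,"dx":-1.3,"dy":0,"dz":-8.2,"grip":0},{"ax":0,"ay":15,"az":0,"dx":-2.4,"dy":0,"dz":-12,"grip":0},{"ax":0,"ay":15,"az":0,"dx":-3.7,"dy":0,"dz":-16.8,"grip":0}]' 
python3 - <<'E'
from h import *
rows()
for n in ("side","top"):
    p=env.capture(n)
    for t in ("canister","lever_end","lid_front","shut_canister","espresso_cup","cappuccino_cup","milk_carton"):
        print(n,t,[np.round(np.array(d["point"]),3).tolist() for d in env.spot_point(p,t)][:3])
E
```

```text
time_s: 12.05
position: [0.4368, -0.161, 0.2509]
ee_rot: [[-0.985, 0.175, -0.002], [0.174, 0.985, 0.001], [0.002, 0.001, -1.0]]
wrist_force: [0.1, -0.4, 0.1]
finger_gap: -0.0
grip_force: 0.0
t 12.05 can-frame [-1.251e+02 -2.000e-01  2.509e+02] F [ 0.2 -0.4  0.1] gap -2.1764774418271196e-05
side canister [[0.316, 0.23, -0.001], [0.561, -0.181, -0.002], [0.363, -0.303, 0.001]]
side lever_end [[0.349, -0.201, 0.164], [0.488, -0.167, 0.051], [0.315, 0.127, 0.16]]
side lid_front [[0.507, -0.174, 0.15], [0.312, 0.169, 0.146]]
side shut_canister [[0.58, 0.132, 0.0]]
side espresso_cup [[0.559, -0.18, -0.0], [0.516, -0.008, -0.001]]
side cappuccino_cup [[0.533, -0.439, -0.001]]
side milk_carton [[0.748, -0.302, 0.003]]
top canister [[0.32, 0.239, -0.005], [0.563, -0.177, 0.001], [0.578, 0.136, 0.003]]
top lever_end [[0.317, 0.125, 0.163], [0.485, -0.169, 0.056]]
top lid_front [[0.505, -0.17, 0.146], [0.315, 0.173, 0.147]]
top shut_canister [[0.579, 0.135, 0.003]]
top espresso_cup [[0.515, -0.005, 0.002]]
top cappuccino_cup [[0.529, -0.435, -0.002]]
top milk_carton [[0.743, -0.299, 0.0], [0.487, -0.169, 0.056]]
```

Lid shut, lever flat, the tin and the bystanders checked unmoved, robot clear. Handing in.

```bash
python3 -c "
from h import *
print(env.sign_off())"
```

```text
the job is handed in; nothing more can be done
None
```

The black canister's lid is pushed shut and its clasp lever snapped flat against the tin; the tin did not measurably move, the bystanders I re-checked were still in place, and I handed the job in at about 12 s, but I did not confirm in a close view that the bail sits over the catch.

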